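# Park the mill ball in its seat and lock it

## Robot

A 6-joint arm with a two-finger parallel gripper is mounted at the origin on a cart in front of the work surface, level with it; the furniture and walls round the work are solid. World frame = base frame: x ahead of the robot, y to its left, z up, the work surface at z = 0. Lengths are in m, angles in rad, forces in N, time in s.
With the tool pointing down it reaches from about 0.35 to 0.775 m from the base axis. Payload 5.5 kg.
Tool frame: the origin (TCP) lies midway between the tips of the shut fingers; the grasp point (between the pads) lies 19 mm behind it (ctrl.grip_point_offset is the z of the grasp point in the tool frame, in m); z points along the fingers, y is the line along which they close (so a half turn about z gives the same grasp; the last joint's range is limited). The gripper opens to 85 mm and grips with 20 to 120 N. Pads are 22 mm wide; open, the fingers measure 114 mm over their backs; the gripper's body (76 mm by 85 mm) begins 54 mm behind the grasp point. The pads swing forward as they close: fully open they stand 13 mm farther back than shut.
Start: joints at [0.978, 0.313, 0.046, 1.304, 0, 1.431], TCP at [0.252, 0.517, 0.231] pointing down, gripper open.
Joint ranges: [-2.76, 2.76], [-0.86, 1.69], [-1.03, 1.26], [-2.2, 2.34], [-1.47, 1.5], [-3.14, 3.14]. Speed limits (rad/s): [2.57, 2.57, 3.14, 3.14, 3.14, 3.14].

## Interface

Orientations are given as a 3x3 rotation matrix whose columns are the frame's x, y, z axes.
In Python, from plant import observe, vision, job, spotter, ctrl gives the robot as it stands.
- The arm moves only by the tool drive_tool, never from a script. Its argument "deltas" is a list of rows, each a list of 7 numbers: the turn, a rotation vector about the tool's x, y, z in rad, then the shift along the tool's x, y, z in mm, then the finger opening in mm, from 0 to 85.4. In form: [[rx, ry, rz, x, y, z, claw], ...]. A call has 1 to 12 rows; each row shifts and turns the commanded pose from where the row before left it, along the tool's axes as they then stand; what a row does not reach is not made up. A row lasts 1/10 s, in which the tool goes at most 50 mm and 8.59 degrees, less where a joint would pass 70% of its speed; a pose out of reach is approached as far as the arm can. A call with a gripper value outside its range is refused whole. The fingers move at their own pace and stop on an object; "grip_force" is the grip in N (left out, the last holds). Time passes only in rows, so rows that do not move let the fingers close. It gives the time, the measured TCP pose, the force, the opening and the grip force at its end, in the units of the state.
- observe(): the state, without advancing time (a new reading comes with each control period).
- vision.read_camera(name): name is "scene" or "top" or "wrist"; returns a dict with "pixels" (480x640x3 uint8, red, green, blue), "depth" (480x640 float32, m along the optical axis (not along the pixel's ray), 0 where there is no reading), "fovy" (degrees; the focal length in pixels is half the picture's height over the tangent of half this angle, whatever the lens; pixels are square), "cx", "cy" (the principal point, pixels), "pose" (4x4, takes a point from camera to world coordinates). Camera axes: x right, y up, looking along -z (the intrinsics and any distortion apply to the point x, -y, -z); pixel columns grow to the right and rows downward; lengths in m; the calibration is good to about 2 mm. The wrist camera is an equidistant fisheye: a pixel r from the principal point sees the ray r / f radians off the axis. A picture is of the moment at which its call begins.
- job.close_job(): hands the job in; it is judged then, once.
Trained networks look in a picture, given as the dict that the camera call returned (one of the last four; its "shot" number tells which), for a name from the list of things; names that differ only in an ending like _2 or _b are one class to them, and where a whole thing is asked for, a point or a joint stands for the part that bears it (a point fixed in the world has none). Each returns a list of dicts, best first, with "p" (0 to 1); they miss things now and then, are a little off and sometimes report something else, mostly with a low value. They report only what shows in the picture. A call takes as long as a camera call.
- spotter.find_in(picture, query): "position" ([x, y, z] in m, in world coordinates, good to about 4 mm: the middle of the surface that is visible of it).
- spotter.masks_of(picture, query): "mask" (480x640 bool, what is visible of it).
- spotter.place_of(picture, query): "position" ([x, y, z] in m, in world coordinates, good to about 4 mm: a listed point, or the origin of a listed thing).
The state is a dict: "clock": time; "joint_pos": joint angles; "dq": joint speeds; "joint_torque": joint torques, N m; "eef_pos": TCP position; "ee_rot": TCP orientation; "contact_force": force on the tool from outside, world axes, zero at the start; "ft_torque": the same for the moment, N m; "grip_width": opening from 0.0 (shut) to 1.0 (fully open); "finger_force": force on a finger pad.
Only numpy, scipy, OpenCV 4.12 (cv2) and the standard library are available. Lean on these libraries where they do the work, as an engineer would, in place of code of your own. Each camera call takes 0.05 s, during which the arm holds its last target. There are 200 camera calls.

## Task

The steel mill ball has rolled out of its seat in the ball rest. Nudge it along the deck, without picking it up, until it drops into the shallow round seat and stays there untouched; only then slide the keeper fully home over it. Leave the vials, the timer and the marker where they stand.

Things in the scene. Friction and masses are not known exactly. Their poses are not given: they have to be found in the camera images.
- ball_rest: The fixed ball rest: an aluminium deck, top 14 mm above the bench, with a grey back panel (front face at x = +57 mm). Origin on the bench below the seat; x to the back panel, away from the robot; y left along the deck; z up. The ball's lane is x = -49 to +49, y = -154 to +124 mm inside rims 6 mm high. In front of it (x = -110 to -55 mm) is an open ledge with the keeper's rail.
- guard_edge (a point): Middle of the steel-trimmed front edge of the clear guard, a 3 mm plastic roof over the back half of the lane; point on its underside, 118 mm above the deck, at x = +2, y = -15 mm of the ball rest. It runs from here back to the panel, over y = -160 to +130 mm; open at the front and ends. An upright gripper cannot reach the ball or seat; one leaning back to the robot by 30 to 45 degrees can.
- seat (a point): Centre of the seat's mouth, level with the deck top: a round hole 19 mm across in the deck, at x = 0, y = 0 of the ball rest. Axes as the ball rest's. The ball sinks 4.6 mm into it, so that its centre then stands about 7.4 mm above this point (12 mm while it lies on the deck).
- mill_ball: The loose bright steel ball, 24 mm across, 57 g. The frame's origin is a point on its skin that turns with it; use mill_ball_center. It has a little rolling resistance and stops within a few mm when it is no longer pushed slowly.
- mill_ball_center (a point): Centre of the steel ball. At the start it lies on the deck in the lane, 60 to 110 mm to the -y side of the seat and up to 12 mm off the seat in x (ball rest axes).
- keeper (a joint): Slide of the keeper along the ball rest's y, in m: 0 = fully home at its stop, over the seat; 0.10 = fully open, to +y (left). Starts open (0.07 to 0.10), stays where it is left, moves with 2 to 3 N. Its flat steel arm (26 mm wide, round end 34 mm) reaches back from the grip to over the seat, underside 21.5 mm above the deck: it clears a seated ball by 2 mm and strikes an unseated one.
- keeper_grip (a point): Centre of the top of the keeper's black grip: a block 20 mm (x) by 18 mm (y), 24 mm high, top 62.5 mm above the bench, at x = -85 mm, y = joint value of the ball rest, on a carriage 26 by 30 mm with its top 35 mm above the bench. Axes as the ball rest's. Nothing is above it.
- vial_1: Capped vial, 25 mm across, 56 mm high, standing to the right of the ball rest; origin at the centre of its underside.
- vial_2: A second, like vial, to the left of the ball rest; origin at the centre of its underside.
- bench_timer: White bench timer, 72 x 66 x 21 mm, lying to the right of the ball rest; origin at the centre of its underside.
- marker_1: Marker pen, 135 mm long, 16 mm thick, lying along y in front of the ball rest; origin at the centre of its underside.

How it is judged:
By the outcome, as a careful person would: the job done as asked, in the order asked, and still so for the second after the job is handed in, with the robot touching nothing.
It also fails if it takes over 56 s, if anything falls off the work surface, if the arm or the gripper's body presses on something with over 40 N, if the wrist force passes 120 N, or if a joint passes its speed limit or range.

## Working session

There is one attempt and no reset: what is moved stays moved. The work goes in short steps, Python scripts to look and compute and a tool call to move; the robot and the scene stay as the last step left them, time stands still between calls to the robot, and variables do not carry over. Pictures are saved under pics/ and viewed, at most 11 in all, crops included, and the job is handed in when it is done.

Besides the shell and the picture viewer there is one more tool, called by a JSON object that holds its "op" and its "data", one argument or row to a line. drive_tool: Moves the arm, as the interface text tells. Its arguments: {"type":"object","properties":{"deltas":{"type":"array"},"grip_force":{"type":"number"}},"required":["deltas"]}

```bash
ls; mkdir -p pics; cat > h.py <<'E'
import numpy as np,cv2
from plant import observe,vision,job,spotter,ctrl
def save(im,n): cv2.imwrite(f'pics/{n}.png',im['pixels'][:,:,::-1])
E
python3 - <<'E'
from h import *
s=observe();print(s['clock'],s['eef_pos'],np.round(s['ee_rot'],3),ctrl.grip_point_offset)
for c in ['scene','top']:
    im=vision.read_camera(c);save(im,c)
    print(c,np.round(im['pose'],3).tolist(),im['fovy'])
    for q in ['ball_rest','seat','guard_edge','mill_ball_center','keeper_grip','vial_1','bench_timer','marker_1']:
        print(q,[(np.round(d['position'],4).tolist(),round(d['p'],2)) for d in spotter.place_of(im,q)[:3]])
E
```

```text
pics
0.0 [0.25125642 0.51660348 0.23038491] [[-0.899  0.437 -0.001]
 [ 0.437  0.899 -0.002]
 [ 0.    -0.002 -1.   ]] -0.0187
scene [[0.571, 0.555, -0.606, -0.19], [-0.821, 0.379, -0.427, -0.572], [-0.007, 0.741, 0.672, 0.927], [0.0, 0.0, 0.0, 1.0]] 54.50159809191997
ball_rest [([0.623, -0.048, 0.0029], 0.73)]
seat [([0.6183, -0.0477, 0.0088], 0.88)]
guard_edge [([0.6185, -0.0636, 0.1298], 0.59)]
mill_ball_center [([0.6061, -0.1441, 0.0279], 0.63)]
keeper_grip [([0.5425, 0.0451, 0.0627], 0.58)]
vial_1 [([0.6968, 0.2719, -0.0001], 0.62), ([0.6922, -0.3106, -0.0003], 0.56), ([0.6077, -0.146, 0.026], 0.46)]
bench_timer [([0.4773, -0.3809, 0.0005], 0.95)]
marker_1 [([0.373, -0.0341, -0.0006], 0.69)]
top [[0.026, 0.99, -0.135, 0.341], [-1.0, 0.025, -0.008, -0.049], [-0.005, 0.135, 0.991, 1.471], [0.0, 0.0, 0.0, 1.0]] 50.380803092720015
ball_rest [([0.6223, -0.0518, -0.0012], 0.82)]
seat [([0.6189, -0.0463, 0.0122], 0.77)]
guard_edge [([0.6231, -0.0598, 0.1317], 0.89)]
mill_ball_center [([0.6023, -0.1466, 0.0246], 0.62)]
keeper_grip [([0.5451, 0.0418, 0.0637], 0.89)]
vial_1 [([0.6967, 0.2693, -0.0032], 0.53), ([0.6901, -0.3114, -0.0004], 0.4)]
bench_timer [([0.4782, -0.3811, 0.0002], 0.63)]
marker_1 [([0.3737, -0.0356, -0.0016], 0.62)]
```

View pics/scene.png

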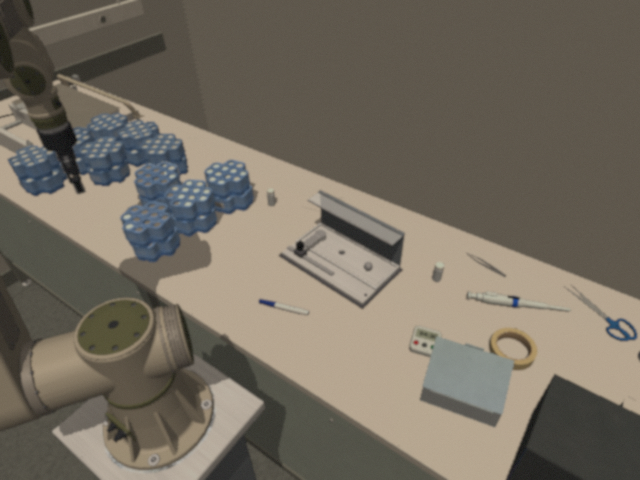

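View pics/top.png

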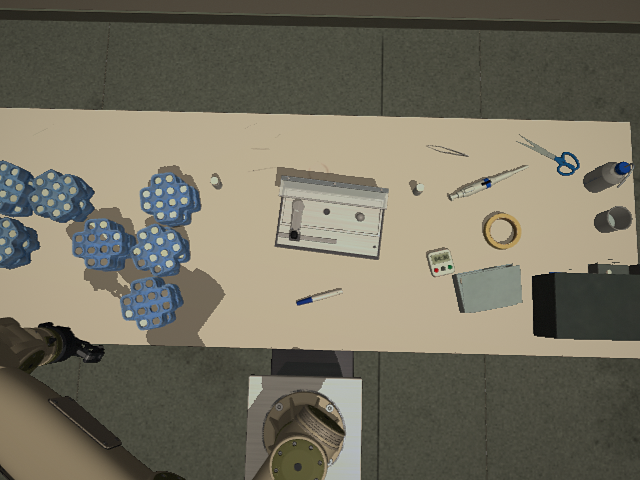

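The scene view shows the ball rest at about (345,250), with the keeper open at left (300,245), the seat at (342,252) and the ball to its right (368,266). The top view agrees: seat (326,212), ball (360,216), grip (294,236). The rest is yawed about -6.5° and the ball is about 100 mm to -y. Blue racks stand on the robot's left.

```bash
cat >> h.py <<'E'
from scipy.spatial.transform import Rotation as Ro
def goal(heading_deg,lean_deg):
    a=np.radians(heading_deg);b=np.radians(lean_deg)   # heading: forward dir angle about world z
    f=np.array([np.cos(a),np.sin(a),0]);z=np.sin(b)*f-np.cos(b)*np.array([0,0,1.])
    y=np.array([-f[1],f[0],0]);return np.c_[np.cross(y,z),y,z]
def report(R=None,p=None):
    s=observe();R0=np.array(s['ee_rot']);p0=np.array(s['eef_pos'])
    print('t',s['clock'],'p',np.round(p0,4),'F',np.round(s['contact_force'],1),'w',s['grip_width'])
    if R is not None: print('turn(tool)',np.round(Ro.from_matrix(R0.T@R).as_rotvec(),3))
    if p is not None: print('shift mm in present axes',np.round(1e3*R0.T@(p-p0),1),'in goal axes',None if R is None else np.round(1e3*R.T@(p-p0),1))
def world(im):
    f=240/np.tan(np.radians(im['fovy']/2));v,u=np.mgrid[:480,:640];d=im['depth']
    c=np.stack([(u-im['cx'])/f*d,-(v-im['cy'])/f*d,-d],-1);P=im['pose']
    return c@P[:3,:3].T+P[:3,3]
E
python3 - <<'E'
from h import *
im=vision.read_camera('top');W=world(im)
ok=im['depth']>0
for y0,y1 in [(.1,.2),(.2,.3),(.3,.4),(.4,.5)]:
    m=ok&(W[...,1]>y0)&(W[...,1]<y1)&(W[...,0]>.2)&(W[...,0]<.8)
    print(y0,np.percentile(W[...,2][m],[50,99]),W[...,0][m&(W[...,2]>.05)].min(initial=9))
R=goal(-8.4,35)
ball=np.array([.604,-.1455,.026]);
report(R,ball-.12*R[:,2]); 
s=observe();print('via',np.round(1e3*np.array(s['ee_rot']).T@(np.array([.45,-.10,.33])-s['eef_pos'])))
E
```

```text
0.1 [0.00118384 0.00857709] 9.0
0.2 [0.00123046 0.04188573] 0.6833158096821651
0.3 [0.02588575 0.72818957] 0.20002013712873173
0.4 [0.11931417 0.72206668] 0.20067632495260437
t 0.95 p [0.2516 0.5171 0.2313] F [ 0.  -0.4  0.1] w 0.9999105842309208
turn(tool) [-0.093 -0.606 -0.297]
shift mm in present axes [-541.1 -462.4  107. ] in goal axes [-247.1 -604.   303.7]
via [-448. -468.  -99.]
```

{"op": "drive_tool", "data": {
  "deltas": [
    [0,0,0,0,0,-40,50],
    [0,0,0,-10,-10,-40,50],
    [0,0,0,-28,-30,-20,50],
    [0,0,0,-32,-34,0,50],
    [0,0,0,-32,-34,0,50],
    [0,0,0,-32,-34,0,50],
    [0,0,0,-32,-34,0,50],
    [0,0,0,-32,-34,0,50],
    [0,0,0,-32,-34,0,50],
    [0,0,0,-32,-34,0,50],
    [0,0,0,-32,-34,0,50],
    [0,0,0,-32,-34,0,50]
  ]
}}

```text
clock: 2.15
eef_pos: [0.3935, 0.0615, 0.3317]
ee_rot: [[-0.899, 0.437, 0.001], [0.437, 0.899, 0.0], [-0.001, 0.001, -1.0]]
contact_force: [1.3, 0.5, 0.3]
grip_width: 0.585
finger_force: 0.0
```

{"op": "drive_tool", "data": {
  "deltas": [
    [0,0,0,-32,-34,0,50],
    [0,0,0,-32,-34,0,50],
    [0,0,0,-32,-34,0,50],
    [0,0,0,-30,-30,0,50],
    [-0.0155,-0.101,-0.0495,0,0,0,50],
    [-0.0155,-0.101,-0.0495,0,0,0,50],
    [-0.0155,-0.101,-0.0495,0,0,0,50],
    [-0.0155,-0.101,-0.0495,0,0,0,50],
    [-0.0155,-0.101,-0.0495,0,0,0,50],
    [-0.0155,-0.101,-0.0495,0,0,0,50],
    [0,0,0,0,0,0,50]
  ]
}}

```text
clock: 3.25
eef_pos: [0.4455, -0.1092, 0.3282]
ee_rot: [[-0.812, 0.147, 0.565], [0.121, 0.989, -0.084], [-0.572, 0.001, -0.821]]
contact_force: [0.2, -0.2, -0.7]
grip_width: 0.584
finger_force: 0.0
```

```bash
python3 - <<'E'
from h import *
R=goal(-8.4,35)
ball=np.array([.604,-.1455,.026]);
report(R,ball-.12*R[:,2])
im=vision.read_camera('wrist');save(im,'w1');print(im['pose'].round(3).tolist(),im['fovy'])
for c in ['wrist','top']:
    im=vision.read_camera(c)
    for q in ['seat','mill_ball_center','keeper_grip','guard_edge']:
        print(c,q,[(np.round(d['position'],4).tolist(),round(d['p'],2)) for d in spotter.place_of(im,q)[:2]])
E
```

```text
t 3.25 p [ 0.4455 -0.1092  0.3282] F [ 0.2 -0.2 -0.7] w 0.5843513552774763
turn(tool) [-0.    -0.003 -0.001]
shift mm in present axes [ 40.  -12.8 220.6] in goal axes [ 40.6 -12.8 220.5]
[[0.147, -0.58, -0.801, 0.296], [0.989, 0.087, 0.119, -0.087], [0.001, -0.81, 0.587, 0.396], [0.0, 0.0, 0.0, 1.0]] 65.70646984690485
wrist seat [([0.6236, -0.046, 0.0123], 0.59)]
wrist mill_ball_center [([0.6056, -0.1446, 0.022], 0.59), ([0.6038, -0.1483, 0.014], 0.2)]
wrist keeper_grip [([0.5493, 0.0386, 0.0627], 0.82)]
wrist guard_edge [([0.6192, -0.0611, 0.1353], 0.78)]
top seat [([0.6179, -0.0447, 0.014], 0.82)]
top mill_ball_center [([0.6011, -0.1507, 0.0244], 0.36), ([0.6923, 0.2702, 0.0001], 0.31)]
top keeper_grip [([0.5468, 0.0395, 0.0634], 0.74)]
top guard_edge [([0.6223, -0.0621, 0.1333], 0.75)]
```

View pics/w1.png

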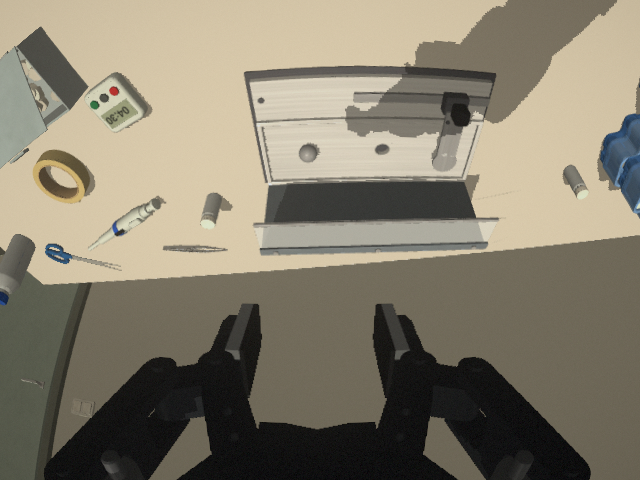

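The wrist view is turned half round. The ball is at (308,153), the seat at (382,149) and the keeper at (455,110). The way in under the guard from the robot's side is clear.

```bash
cat >> h.py <<'E'
def ray(im,u,v,z):
    f=240/np.tan(np.radians(im['fovy']/2));a=np.array([u-im['cx'],v-im['cy']]);r=np.hypot(*a);t=r/f
    d=np.array([*(a/r*np.sin(t)*[1,-1]),-np.cos(t)]);P=im['pose'];d=P[:3,:3]@d
    return P[:3,3]+d*(z-P[2,3])/d[2]
def rel(im,q,z):
    m=[d for d in spotter.masks_of(im,q)]
    if not m: return None
    v,u=np.nonzero(m[0]['mask']);print(q,'px',u.mean().round(1),v.mean().round(1),len(u),round(m[0]['p'],2))
    return ray(im,u.mean(),v.mean(),z)
E
python3 - <<'E'
from h import *
im=vision.read_camera('wrist')
b=rel(im,'mill_ball',.026);print('ball',b)
g=im['pixels'][135:165,365:400].mean(2);m=g<120;v,u=np.nonzero(m);print(len(u),u.mean()+365,v.mean()+135)
s=ray(im,u.mean()+365,v.mean()+135,.014);print('seat',s)
k=ray(im,*[455,101],.0625);print('keeper approx',k)
# deck front/back long lines: lane rim
for px in [(247,72),(494,75),(268,182),(478,178)]: print(ray(im,*px,.014))
W=b-s;print('line deg',np.degrees(np.arctan2(-W[0],-W[1])))
E
```

```text
mill_ball px 307.7 148.6 247 0.69
ball [ 0.6038213  -0.14478096  0.026     ]
89 381.7865168539326 144.41573033707866
seat [ 0.61906812 -0.04792418  0.014     ]
keeper approx [0.52367517 0.02974905 0.0625    ]
[ 0.48685742 -0.19610891  0.014     ]
[0.51838437 0.09414783 0.014     ]
[ 0.66694561 -0.2141755   0.014     ]
[0.6966912  0.10034602 0.014     ]
line deg 8.945866763189743
```

```bash
python3 - <<'E'
from h import *
R=goal(-8.9,35)
report(R,np.array([.604,-.145,.026])-.05*R[:,2])
E
```

```text
t 3.9 p [ 0.4491 -0.1105  0.3311] F [ 0.7  0.  -0.3] w 0.581830767506286
turn(tool) [ 0.005 -0.001  0.008]
shift mm in present axes [ 45.2 -11.3 290.8] in goal axes [ 45.3 -10.2 290.8]
```

{"op": "drive_tool", "data": {
  "deltas": [
    [0,0,0.008,15,-4,20,50],
    [0,0,0,15,-4,30,50],
    [0,0,0,15,-2,30,50],
    [0,0,0,0,0,35,50],
    [0,0,0,0,0,35,50],
    [0,0,0,0,0,35,50],
    [0,0,0,0,0,35,50],
    [0,0,0,0,0,30,50],
    [0,0,0,0,0,25,50],
    [0,0,0,0,0,16,50],
    [0,0,0,0,0,0,50],
    [0,0,0,0,0,0,50]
  ]
}}

```text
clock: 5.1
eef_pos: [0.5757, -0.139, 0.0666]
ee_rot: [[-0.81, 0.152, 0.566], [0.127, 0.988, -0.083], [-0.572, 0.005, -0.82]]
contact_force: [-0.4, 0.0, 0.6]
grip_width: 0.581
finger_force: 0.0
```

```bash
python3 - <<'E'
from h import *
im=vision.read_camera('wrist');save(im,'w2')
b=rel(im,'mill_ball',.026);print('ball',b)
for d in spotter.place_of(im,'seat')[:1]: print('seat',d['position'],d['p'])
R=goal(-8.9,35);report(R,b+.006*R[:,2])
E
```

```text
mill_ball px 314.0 273.3 1439 0.87
ball [ 0.60356935 -0.14424727  0.026     ]
seat [0.6224, -0.0482, 0.0135] 0.67
t 5.25 p [ 0.5763 -0.1394  0.0683] F [0.7 1.  0.5] w 0.5848074040249658
turn(tool) [ 0.004  0.001 -0.   ]
shift mm in present axes [ 1.6 -0.8 56.5] in goal axes [ 1.5 -0.5 56.5]
```

View pics/w2.png

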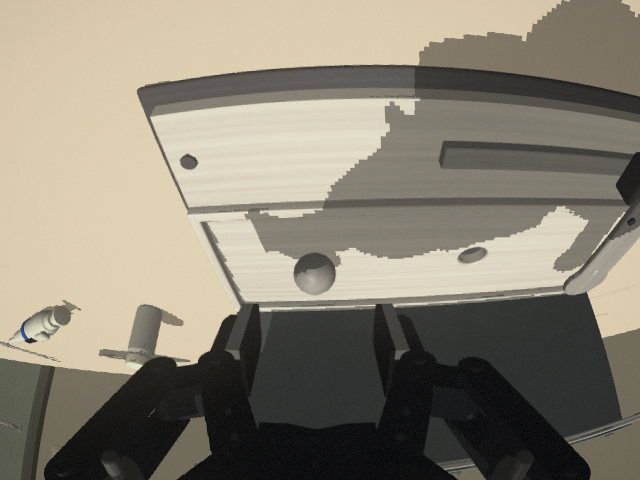

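The ball is at (314,273), midway between the finger tips (258 and 377), and the seat is at (472,255). I'll go straight in with the fingers straddling the ball.

{"op": "drive_tool", "data": {
  "deltas": [
    [0,0,0,1,0,12,50],
    [0,0,0,0,0,12,50],
    [0,0,0,0,0,12,50],
    [0,0,0,0,0,10,50],
    [0,0,0,0,0,6,50],
    [0,0,0,0,0,2,45],
    [0,0,0,0,0,0,40],
    [0,0,0,0,0,0,36],
    [0,0,0,0,0,0,36]
  ]
}}

```text
clock: 6.15
eef_pos: [0.6059, -0.1437, 0.0226]
ee_rot: [[-0.809, 0.152, 0.568], [0.127, 0.988, -0.084], [-0.574, 0.004, -0.819]]
contact_force: [0.4, -0.4, 0.6]
grip_width: 0.424
finger_force: 0.0
```

```bash
python3 - <<'E'
from h import *
im=vision.read_camera('wrist');save(im,'w3')
b=rel(im,'mill_ball',.026);print('ball',b)
for d in spotter.place_of(im,'seat')[:1]: print('seat',d['position'],d['p'])
R=goal(-8.9,35);report(R,b+.006*R[:,2])
E
```

```text
mill_ball px 314.0 323.6 2296 0.75
ball [ 0.60374604 -0.14413468  0.026     ]
seat [0.6197, -0.047, 0.012] 0.93
t 6.3 p [ 0.6059 -0.1437  0.0226] F [0.  0.2 1. ] w 0.4247047527438501
turn(tool) [ 0.005  0.    -0.   ]
shift mm in present axes [-0.2 -0.8  2. ] in goal axes [-0.2 -0.7  2. ]
```

View pics/w3.png

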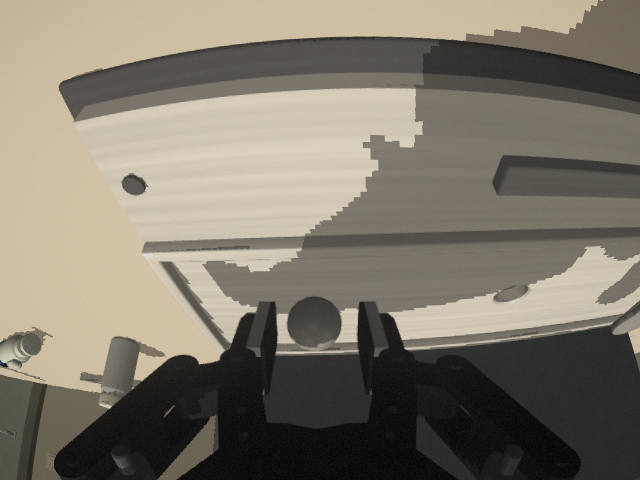

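The ball at (314,324) sits between the pads (270 to 362) with clearance on both sides. The seat is at (511,294). Now I'll push slowly along tool +y, with the leading finger acting as a stop.

{"op": "drive_tool", "data": {
  "deltas": [
    [0,0,0,0,1,1,34],
    [0,0,0,0,1,0,34],
    [0,0,0,0,2,0,34],
    [0,0,0,0,2,0,34],
    [0,0,0,0,3,0,34],
    [0,0,0,0,3,0,34],
    [0,0,0,0,4,0,34],
    [0,0,0,0,4,0,34],
    [0,0,0,0,4,0,34],
    [0,0,0,0,4,0,34],
    [0,0,0,0,4,0,34],
    [0,0,0,0,4,0,34]
  ]
}}

```text
clock: 7.5
eef_pos: [0.612, -0.1078, 0.0216]
ee_rot: [[-0.809, 0.152, 0.567], [0.127, 0.988, -0.084], [-0.573, 0.004, -0.819]]
contact_force: [-0.1, 0.3, 0.2]
grip_width: 0.4
finger_force: 0.1
```

{"op": "drive_tool", "data": {
  "deltas": [
    [0,0,0,0,4,0,34],
    [0,0,0,0,4,0,34],
    [0,0,0,0,4,0,34],
    [0,0,0,0,4,0,34],
    [0,0,0,0,4,0,34],
    [0,0,0,0,4,0,34],
    [0,0,0,0,4,0,34],
    [0,0,0,0,3,0,34],
    [0,0,0,0,2,0,34],
    [0,0,0,0,1,0,34],
    [0,0,0,0,0,0,34]
  ]
}}

```text
clock: 8.6
eef_pos: [0.6171, -0.0744, 0.0217]
ee_rot: [[-0.809, 0.152, 0.567], [0.127, 0.988, -0.084], [-0.573, 0.004, -0.819]]
contact_force: [-0.7, -0.4, -0.7]
grip_width: 0.397
finger_force: 0.0
```

```bash
python3 - <<'E'
from h import *
im=vision.read_camera('wrist');save(im,'w4')
b=rel(im,'mill_ball',.026);print('ball',b)
for d in spotter.place_of(im,'seat')[:1]: print('seat',d['position'],d['p'])
R=goal(-8.9,35);s=np.array([.619,-.0475,.026])
print('seat-ball in tool',1e3*R.T@(s-b));report(R,s+.006*R[:,2])
E
```

```text
mill_ball px 597.6 256.4 8565 0.65
ball [0.58088832 0.04265643 0.026     ]
seat [0.6241, -0.0461, 0.0122] 0.92
seat-ball in tool [-42.26901919 -83.17465917  29.59708587]
t 8.75 p [ 0.6171 -0.0747  0.0217] F [-1.3  0.7 -0.2] w 0.39581426675630255
turn(tool) [ 0.005 -0.    -0.   ]
shift mm in present axes [-0.5 27.1  1.3] in goal axes [-0.5 27.1  1.1]
```

View pics/w4.png

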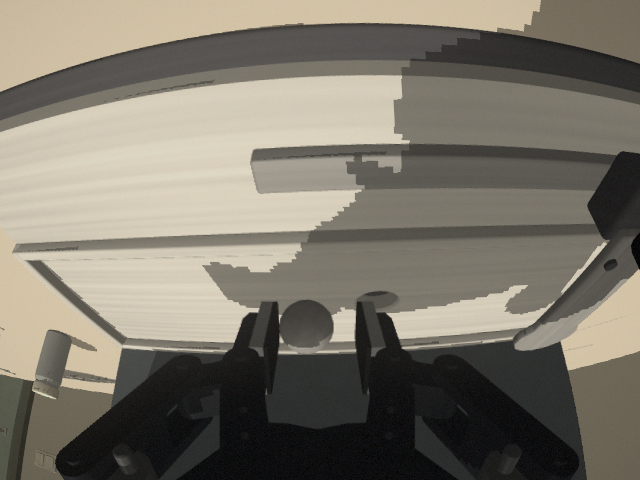

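The ball at (306,326) is held against the trailing finger. The seat is at (378,299). The mask in that reading was the keeper, so I'll use these pixels instead.

```bash
python3 - <<'E'
from h import *
im=vision.read_camera('wrist')
b=ray(im,306,326,.026);s=ray(im,378,299.5,.014)+[0,0,.012]
R=goal(-8.9,35);print(b,s,1e3*R.T@(s-b))
for d in spotter.place_of(im,'mill_ball_center')[:2]: print(d['position'],d['p'])
E
```

```text
[ 0.61486457 -0.07859308  0.026     ] [ 0.61857401 -0.04650412  0.026     ] [ 1.06466852 32.27649815 -0.74548892]
[0.6173, -0.0786, 0.0256] 0.6
```

{"op": "drive_tool", "data": {
  "deltas": [
    [0,0,0,0,1,0,34],
    [0,0,0,0,2,0,34],
    [0,0,0,0,3,0,34],
    [0,0,0,0,3,0,34],
    [0,0,0,0,3,0,34],
    [0,0,0,0,3,0,34],
    [0,0,0,0,3,0,34],
    [0,0,0,0,3,0,34],
    [0,0,0,0,2,0,34],
    [0,0,0,0,2,0,34],
    [0,0,0,0,2,0,34],
    [0,0,0,0,1,0,34]
  ]
}}

```text
clock: 10.05
eef_pos: [0.6214, -0.0467, 0.0218]
ee_rot: [[-0.809, 0.152, 0.567], [0.127, 0.988, -0.084], [-0.573, 0.004, -0.819]]
contact_force: [0.0, 0.8, -0.3]
grip_width: 0.396
finger_force: 0.0
```

{"op": "drive_tool", "data": {
  "deltas": [
    [0,0,0,0,1,0,34],
    [0,0,0,0,0,0,34],
    [0,0,0,0,0,0,34]
  ]
}}

```text
clock: 10.35
eef_pos: [0.6215, -0.0459, 0.0218]
ee_rot: [[-0.809, 0.152, 0.567], [0.127, 0.988, -0.084], [-0.573, 0.004, -0.819]]
contact_force: [-0.9, 0.5, 0.3]
grip_width: 0.397
finger_force: 0.0
```

```bash
python3 - <<'E'
from h import *
im=vision.read_camera('wrist');save(im,'w5')
for d in spotter.place_of(im,'mill_ball_center')[:2]: print(d['position'],d['p'])
report()
E
```

```text
[0.622, -0.0492, 0.018] 0.64
[0.5438, 0.0392, 0.0592] 0.26
t 10.45 p [ 0.6216 -0.046   0.0219] F [ 0.6  0.1 -0.3] w 0.3983405448129755
```

View pics/w5.png

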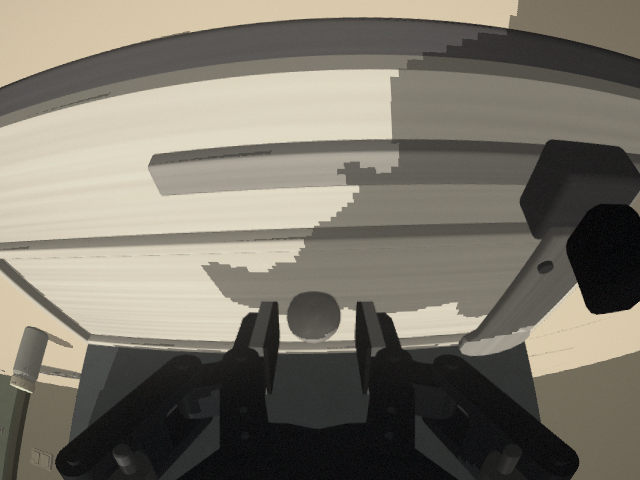

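The ball at (313,316) now shows its underside cut off by the deck and stands clear of both pads, so it has dropped into the seat. I'll open the fingers a little, withdraw along the tool axis and check.

{"op": "drive_tool", "data": {
  "deltas": [
    [0,0,0,0,0,0,40],
    [0,0,0,0,0,0,46],
    [0,0,0,0,0,-5,46],
    [0,0,0,0,0,-10,46],
    [0,0,0,0,0,-20,46],
    [0,0,0,0,0,-30,46],
    [0,0,0,0,0,-35,46],
    [0,0,0,0,0,-40,46],
    [0,0,0,0,0,-35,46],
    [0,0,0,0,0,-15,46],
    [0,0,0,0,0,0,46]
  ]
}}

```text
clock: 11.55
eef_pos: [0.514, -0.0299, 0.181]
ee_rot: [[-0.806, 0.152, 0.572], [0.126, 0.988, -0.085], [-0.578, 0.004, -0.816]]
contact_force: [0.5, 0.2, -0.3]
grip_width: 0.543
finger_force: 0.0
```

```bash
python3 - <<'E'
from h import *
im=vision.read_camera('wrist');save(im,'w6')
for q in ['mill_ball_center','keeper_grip','seat']:
  for d in spotter.place_of(im,q)[:2]: print(q,np.round(d['position'],4),d['p'])
top=vision.read_camera('top')
for q in ['mill_ball_center','keeper_grip']:
  for d in spotter.place_of(top,q)[:2]: print('top',q,np.round(d['position'],4),d['p'])
report(goal(-6.4,0),np.array([.546,.041,.12]))
E
```

```text
mill_ball_center [ 0.6241 -0.0483  0.0201] 0.67
mill_ball_center [ 0.6903 -0.3135  0.0009] 0.33
keeper_grip [0.5473 0.0373 0.0644] 0.72
keeper_grip [ 0.622  -0.0458 -0.001 ] 0.6
seat [ 0.6237 -0.046   0.0146] 0.89
seat [ 0.6212 -0.064   0.1344] 0.71
top mill_ball_center [ 0.6209 -0.0493  0.0202] 0.49
top mill_ball_center [ 0.6928  0.2704 -0.0013] 0.18
top keeper_grip [0.5469 0.0416 0.0621] 0.91
t 11.9 p [ 0.5133 -0.0298  0.176 ] F [-0.3 -0.3 -0.7] w 0.5376958800031247
turn(tool) [-0.008  0.608 -0.041]
shift mm in present axes [14.5 74.7 58.5] in goal axes [-24.6  74.   56. ]
```

View pics/w6.png

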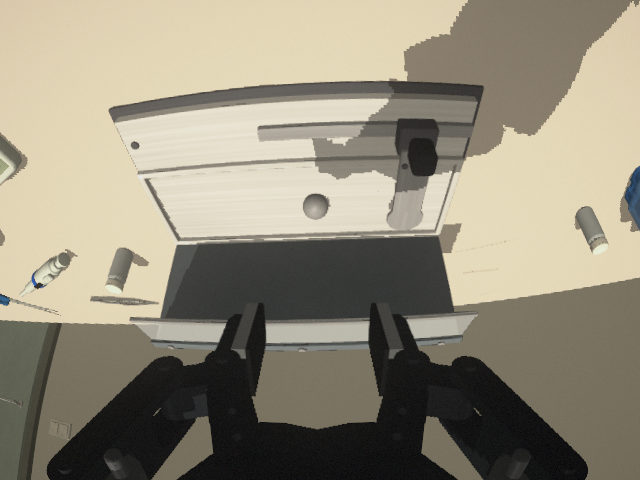

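The ball sits on the seat at (316,207), no hole shows beside it, and its height is about 0.020 m. It is seated and untouched. Next is the keeper grip.

{"op": "drive_tool", "data": {
  "deltas": [
    [-0.001,0.101,-0.007,0,8,0,46],
    [-0.001,0.101,-0.007,0,12,0,46],
    [-0.001,0.101,-0.007,0,12,0,46],
    [-0.001,0.101,-0.007,0,12,0,46],
    [-0.001,0.101,-0.007,0,12,0,46],
    [-0.001,0.101,-0.007,0,10,0,46],
    [0,0,0,-10,8,10,46],
    [0,0,0,-10,0,20,46],
    [0,0,0,-4,0,20,46],
    [0,0,0,0,0,5,46],
    [0,0,0,0,0,0,46]
  ]
}}

```text
clock: 13.0
eef_pos: [0.5463, 0.0407, 0.1207]
ee_rot: [[-0.994, 0.112, 0.002], [0.112, 0.994, -0.003], [-0.002, -0.003, -1.0]]
contact_force: [-0.2, -0.1, 1.1]
grip_width: 0.534
finger_force: 0.0
```

```bash
python3 - <<'E'
from h import *
im=vision.read_camera('wrist');save(im,'w7')
for q in ['mill_ball_center','keeper_grip']:
  for d in spotter.place_of(im,q)[:2]: print(q,np.round(d['position'],4),d['p'])
report(goal(-6.4,0),np.array([.546,.041,.047]))
E
```

```text
mill_ball_center [ 0.6201 -0.0467  0.021 ] 0.64
keeper_grip [0.5452 0.0374 0.0623] 0.61
t 13.15 p [0.5479 0.0405 0.1234] F [ 0.8 -0.3  1.3] w 0.5370876899370716
turn(tool) [-0.003  0.007 -0.   ]
shift mm in present axes [ 2.5  0.5 76.3] in goal axes [ 2.   0.2 76.4]
```

View pics/w7.png

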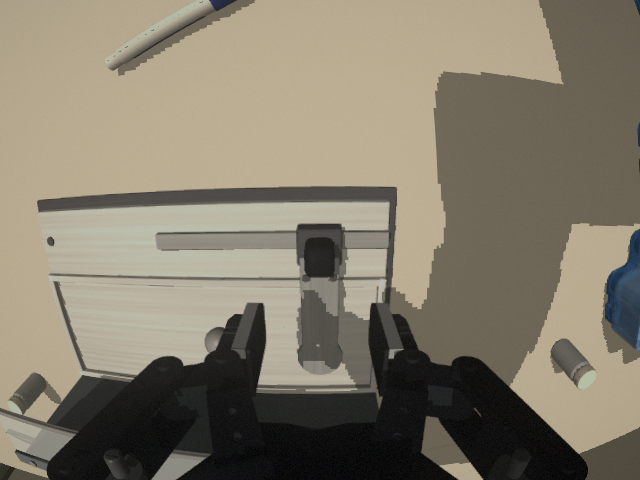

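The grip top at (319,256) is centred between the fingers (265 and 370), and the ball is still at its seat (216,340). I'll descend and close loosely round the grip.

{"op": "drive_tool", "data": {
  "deltas": [
    [0,0.005,0,2,-1,10,46],
    [0,0,0,0,0,15,46],
    [0,0,0,0,0,15,46],
    [0,0,0,0,0,15,46],
    [0,0,0,0,0,12,46],
    [0,0,0,0,0,7,46],
    [0,0,0,0,0,2,40],
    [0,0,0,0,0,0,32],
    [0,0,0,0,0,0,26],
    [0,0,0,0,0,0,26],
    [0,0,0,0,-1,0,26],
    [0,0,0,0,-1,0,26]
  ]
}}

```text
clock: 14.35
eef_pos: [0.5456, 0.0377, 0.0469]
ee_rot: [[-0.994, 0.111, 0.0], [0.111, 0.994, -0.002], [-0.0, -0.002, -1.0]]
contact_force: [-0.6, 1.2, 1.3]
grip_width: 0.305
finger_force: 0.8
```

{"op": "drive_tool", "data": {
  "deltas": [
    [0,0,0,0,-2,0,26],
    [0,0,0,0,-3,0,26],
    [0,0,0,0,-5,0,26],
    [0,0,0,0,-6,0,26],
    [0,0,0,0,-6,0,26],
    [0,0,0,0,-6,0,26],
    [0,0,0,0,-6,0,26],
    [0,0,0,0,-6,0,26],
    [0,0,0,0,-6,0,26],
    [0,0,0,0,-5,0,26],
    [0,0,0,0,-4,0,26],
    [0,0,0,0,-2,0,26]
  ]
}}

```text
clock: 15.55
eef_pos: [0.5388, -0.0195, 0.0466]
ee_rot: [[-0.994, 0.112, -0.001], [0.112, 0.994, -0.003], [0.001, -0.003, -1.0]]
contact_force: [0.7, 0.6, -1.5]
grip_width: 0.307
finger_force: 0.8
```

{"op": "drive_tool", "data": {
  "deltas": [
    [0,0,0,0,-2,0,26],
    [0,0,0,0,-3,0,26],
    [0,0,0,0,-3,0,26],
    [0,0,0,0,-3,0,26],
    [0,0,0,0,-3,0,26],
    [0,0,0,0,-2,0,26],
    [0,0,0,0,-2,0,26]
  ]
}}

```text
clock: 16.25
eef_pos: [0.5368, -0.0371, 0.0467]
ee_rot: [[-0.994, 0.112, -0.001], [0.112, 0.994, -0.003], [0.001, -0.003, -1.0]]
contact_force: [1.0, 1.7, -1.0]
grip_width: 0.306
finger_force: 0.8
```

{"op": "drive_tool", "data": {
  "deltas": [
    [0,0,0,0,-1,0,26],
    [0,0,0,0,-1,0,26],
    [0,0,0,0,-1,0,26]
  ]
}}

```text
clock: 16.55
eef_pos: [0.5365, -0.04, 0.0467]
ee_rot: [[-0.994, 0.111, -0.001], [0.111, 0.994, -0.003], [0.0, -0.003, -1.0]]
contact_force: [1.2, 1.3, -1.3]
grip_width: 0.299
finger_force: 0.8
```

{"op": "drive_tool", "data": {
  "deltas": [
    [0,0,0,0,-1,0,26],
    [0,0,0,0,-1,0,26]
  ]
}}

```text
clock: 16.75
eef_pos: [0.5363, -0.0419, 0.0467]
ee_rot: [[-0.994, 0.111, -0.001], [0.111, 0.994, -0.003], [0.0, -0.003, -1.0]]
contact_force: [0.5, 0.7, -1.2]
grip_width: 0.311
finger_force: 0.8
```

{"op": "drive_tool", "data": {
  "deltas": [
    [0,0,0,0,-1,0,26],
    [0,0,0,0,-1,0,26]
  ]
}}

```text
clock: 16.95
eef_pos: [0.5362, -0.0428, 0.0467]
ee_rot: [[-0.994, 0.111, -0.0], [0.111, 0.994, -0.0], [0.0, -0.0, -1.0]]
contact_force: [2.4, 8.1, -1.4]
grip_width: 0.31
finger_force: 4.0
```

```bash
python3 - <<'E'
from h import *
im=vision.read_camera('wrist');save(im,'w8')
for q in ['mill_ball_center','keeper_grip']:
  for d in spotter.place_of(im,q)[:2]: print(q,np.round(d['position'],4),d['p'])
report()
E
```

```text
keeper_grip [ 0.5411 -0.0449  0.0615] 0.68
t 17.1 p [ 0.5362 -0.0428  0.0467] F [ 1.4  5.9 -1.7] w 0.3047872068225536
```

View pics/w8.png

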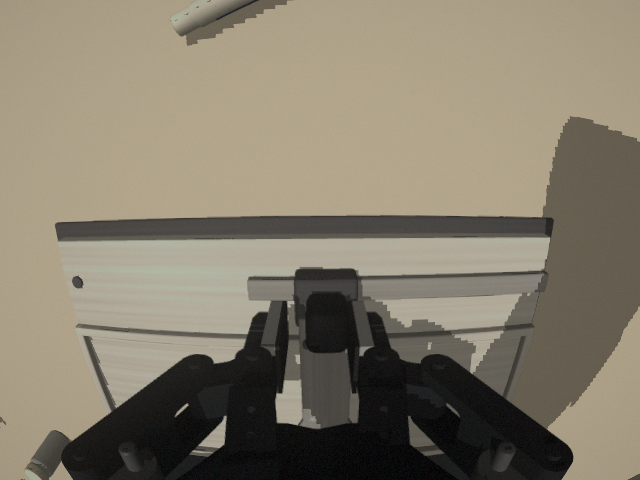

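The force rises to 8 N at the expected home position (grip at (327,320)). A slightly firmer push will confirm the stop.

{"op": "drive_tool", "data": {
  "deltas": [
    [0,0,0,0,-1,0,26],
    [0,0,0,0,-1,0,26],
    [0,0,0,0,0,0,26]
  ]
}}

```text
clock: 17.4
eef_pos: [0.5362, -0.0429, 0.0466]
ee_rot: [[-0.994, 0.109, 0.0], [0.109, 0.994, 0.004], [0.0, 0.004, -1.0]]
contact_force: [2.8, 11.9, -1.2]
grip_width: 0.305
finger_force: 6.1
```

Hard stop. I'll release, retreat straight up and check.

{"op": "drive_tool", "data": {
  "deltas": [
    [0,0,0,0,3,0,26],
    [0,0,0,0,2,0,34],
    [0,0,0,0,0,0,40],
    [0,0,0,0,0,-10,40],
    [0,0,0,0,0,-20,40],
    [0,0,0,0,0,-30,40],
    [0,0,0,0,0,-30,40],
    [0,0,0,15,0,-30,40],
    [0,0,0,30,0,-30,40],
    [0,0,0,30,0,-20,40],
    [0,0,0,0,0,0,40]
  ]
}}

```text
clock: 18.5
eef_pos: [0.4606, -0.0322, 0.2208]
ee_rot: [[-0.994, 0.112, 0.003], [0.112, 0.994, -0.004], [-0.004, -0.004, -1.0]]
contact_force: [1.1, -0.9, 1.5]
grip_width: 0.466
finger_force: 0.0
```

```bash
python3 - <<'E'
from h import *
im=vision.read_camera('wrist');save(im,'w9')
for q in ['mill_ball_center','keeper_grip']:
  for d in spotter.place_of(im,q)[:2]: print(q,np.round(d['position'],4),d['p'])
sc=vision.read_camera('scene')
for q in ['mill_ball_center','keeper_grip','vial_1','bench_timer','marker_1']:
  for d in spotter.place_of(sc,q)[:2]: print(q,np.round(d['position'],4),d['p'])
report()
cv2.imwrite('pics/w9b.png',np.hstack([cv2.resize(im['pixels'][:,:,::-1],(400,300)),cv2.resize(sc['pixels'][180:310,260:430,::-1],(400,300))]))
E
```

```text
keeper_grip [ 0.5394 -0.0414  0.0633] 0.63
keeper_grip [ 0.5375 -0.0375  0.063 ] 0.67
vial_1 [ 0.6893 -0.31   -0.0032] 0.57
vial_1 [0.6945 0.2713 0.0028] 0.47
bench_timer [ 0.4822 -0.3795  0.0008] 0.55
marker_1 [ 0.371  -0.0328  0.0041] 0.67
t 18.95 p [ 0.4622 -0.0321  0.2159] F [ 0.5  0.1 -0.6] w 0.46842891548852905
```

View pics/w9b.png

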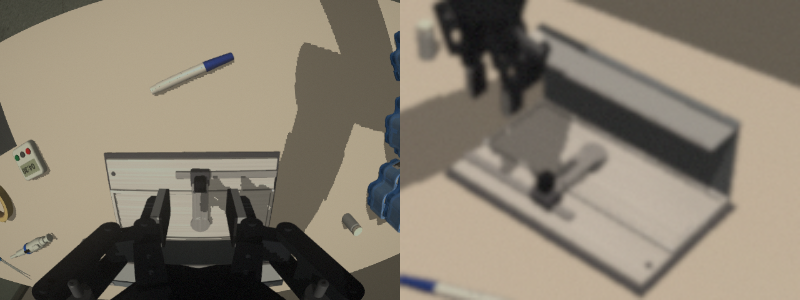

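The keeper is home over the seat (left picture (201,215), right picture (590,158)), and no ball shows anywhere else in the lane. The vials, timer and marker read within about 5 mm of their first readings, and I never moved the arm near them.

```bash
python3 -c "
from plant import job
print(job.close_job())"
```

```text
the job is handed in; nothing more can be done
None
```

The ball was nudged into its seat and checked there untouched, the keeper was then slid home to its hard stop over it, and the job was handed in at about 19 s; no verdict came back.

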